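# Load the glass tile magazine

## Robot

A 6-joint arm with a two-finger parallel gripper is mounted at the origin on a cart in front of the work surface, level with it; the furniture and walls round the work are solid. World frame = base frame: x ahead of the robot, y to its left, z up, the work surface at z = 0. Lengths are in mm, angles in rad, forces in N, time in s.
With the tool pointing down it reaches from about 350 to 850 mm from the base axis. Payload 8.1 kg.
Tool frame: the origin (TCP) lies on the centre line of the jaws, within the pads' length; the fingertips stand 19 mm ahead of it and the grasp point (between the pads) is the TCP; z points along the fingers, x is the direction in which the jaws open and shut, and the axes are right-handed (so a half turn about z gives the same grasp; the last joint's range is limited). The gripper opens to 85 mm and grips with 20 to 120 N. Pads are 22 mm wide; open, the fingers measure 114 mm over their backs; the gripper's body (76 mm by 85 mm) begins 54 mm behind the grasp point. The pads swing forward as they close: fully open they stand 13 mm farther back than shut.
Start: joints at [1.256, 0.13, 1.488, -0, 1.523, -0.085], TCP at [136.647, 584.237, 250.292] pointing down, gripper open.
Joint ranges: [-2.96, 2.96], [-0.89, 2.26], [0.02, 2.5], [-1.34, 4.48], [0, 2.73], [-2.66, 2.66]. Speed limits (rad/s): [2.39, 2.39, 2.79, 3.14, 3.14, 3.14].

## Interface

Orientations are given as a 3x3 rotation matrix whose columns are the frame's x, y, z axes.
In Python, from workcell import env, imaging, search_frame, landmark_of gives the robot as it stands.
- The arm moves only by the tool move_arm, never from a script. Its argument "commands" is a list of rows, each a list of 5 numbers: the finger opening in mm, from 0 to 85.4, then the shift along the tool's x, y, z in mm, then the turn about the tool's z in degrees. In form: [[jaw, x, y, z, twist], ...]. A call has exactly 8 rows; each row shifts and turns the commanded pose from where the row before left it, along the tool's axes as they then stand; what a row does not reach is not made up. A row lasts 1/10 s, in which the tool goes at most 50 mm and 8.59 degrees, less where a joint would pass 70% of its speed; a pose out of reach is approached as far as the arm can. A call with a gripper value outside its range is refused whole. The fingers move at their own pace and stop on an object; "force" is the grip in N (left out, the last holds). Time passes only in rows, so rows that do not move let the fingers close, or fill a call up. It gives the time, the measured TCP pose, the force and the opening at its end, in the units of the state.
- env.state(): the state, without advancing time (a new reading comes with each control period).
- imaging.grab_frame(name): name is "scene" or "top"; returns a dict with "image" (480x640x3 uint8, red, green, blue), "fx", "fy", "cx", "cy" (pixels), "D" ([k1, k2, p1, p2, k3] as OpenCV has them; the pictures are not rectified), "pose" (4x4, takes a point from camera to world coordinates). Camera axes: x right, y down, z forward; pixel columns grow to the right and rows downward; lengths in mm; the calibration is good to about 2 mm. A picture is of the moment at which its call begins. There is no depth.
- env.close_job(): hands the job in, once; it reports no verdict.
Trained networks look in a picture, given as the dict that the camera call returned (one of the last four; its "shot" number tells which), for a name from the list of things; names that differ only in an ending like _2 or _b are one class to them, and where a whole thing is asked for, a point or a joint stands for the part that bears it (a point fixed in the world has none). Each returns a list of dicts, best first, with "p" (0 to 1); they miss things now and then, are a little off and sometimes report something else, mostly with a low value. They report only what shows in the picture. A call takes as long as a camera call. They do not tell look-alikes from the thing itself.
- search_frame(picture, target): "box" ([left, top, width, height] in pixels, round what is visible of it).
- landmark_of(picture, target): "pixel" ([row, column] in pixels: a listed point, or the origin of a listed thing).
The state is a dict: "clock": time; "joint_pos": joint angles; "joint_velocities": joint speeds; "tau": joint torques, N m; "position": TCP position; "ee_rot": TCP orientation; "ft_force": force on the tool from outside, world axes, zero at the start; "wrist_torque": the same for the moment, N m; "finger_gap": finger opening in mm.
Only numpy, scipy, OpenCV 4.12 (cv2) and the standard library are available. Lean on these libraries where they do the work, as an engineer would, in place of code of your own. Each camera call takes 0.05 s, during which the arm holds its last target. There are 200 camera calls.

## Task

Load the tile magazine for the next run: push its red-knobbed selector rod in from the pulled-out position to the middle click, so that the two catches stand sprung over the mouth, then lay the two glass tiles (amber and green, in either order) flat into the mouth and press each one down against the spring follower until the catches snap over it. Leave both tiles held down level under the catches and the rod on its middle click, and do not knock over the glass bottle.

Things in the scene. Friction and masses are not known exactly. Their poses are not given: they have to be found in the camera images.
- magazine: the tile magazine, fixed to the bench; about 155 mm deep (with rod 250), 205 wide, 120 tall. Origin: on the bench under the centre of the mouth; x points from front (rod, blue housing) to back, y along the mouth's long side, z up. The housing in front spans x -90 to -48 mm and is 56 mm high; under the mouth are a coil spring and the follower plate
- mouth (a point): centre of the mouth, 120 mm above the magazine's origin. Four steel corner rails bound a clear space of 64 (magazine x) by 104 mm (y); they stand from the base to z 108 mm, then lips bent outward as lead-in up to z 120 mm. Between the rails the long sides are open over 68 mm, right down to the housing, so fingers holding a tile by its long edges can pass
- left_catch_tip (a point): tip of the left brass wedge catch, at its flat underside, z 65 mm, at the middle of the mouth's short +y end. 19 mm wide; its slope rises outward from the tip (z 67 mm) to z 83 mm. Rod out: at y 53 mm, clear of the mouth, holds nothing. Middle click: at y 45.5 mm and sprung; a tile pressed down wedges it outward and it snaps back over the tile once the tile's top is below z 65 mm
- right_catch_tip (a point): tip of the right catch, mirror image of the left one at the -y end. Spring, follower and both catches together resist a tile with about 5 to 15 N; a tile held by the catches is lifted against their undersides by the follower
- rod_knob (a point): centre of the red barrel knob, 26 mm diameter and 24 mm long, at the front end of the 10 mm steel selector rod, 35 mm above the bench and 143 mm in front of the magazine's origin when the rod is out. The rod lies along the magazine's x axis and is pushed in towards +x
- selector_rod (a joint): position of the selector rod: 0 fully out (where it starts), 0.015 m the middle click, 0.030 m fully in. It clicks into these three places: leaving one takes about 8 N, and let go within some 4 mm of a click it snaps there. Right in, the catches stand 15 mm farther in than with it out and block the mouth
- follower (a joint): how far the steel follower plate in the mouth is pressed down, 0 to 0.052 m. At 0 its flat top is at z 85 mm in the magazine's frame; its spring pushes up with 7 N there and 150 N/m more as it goes down. One tile held under the catches reads about 0.030, two about 0.040 m
- tile_amber_center (a point): centre of the amber glass tile with copper-foiled edges, a flat slab of 60 (its x) by 100 (its y) by 10 mm (z up), about 150 g; it starts flat on the bench to the left or right of the magazine. It goes into the mouth with its 100 mm along the magazine's y axis, either way round
- tile_green_center (a point): centre of the green glass tile with copper-foiled edges, same size and weight as the amber one, on the other side of the magazine at the start
- glass_bottle: heavy clear glass bottle with a green rubber band, 72 mm diameter, 140 mm tall, standing behind the right-hand tile; origin at the centre of its foot, z up. A bystander
There are look-alikes about, which are no part of the job. Leave any yellow look-alike of the part that bears tile_green_center alone.

How it is judged (in metres and radians):
On the way, in this order (a step that is already met when the one before it is completed fails the run):
1. the selector rod rests on its middle click (value of joint selector_rod between 0.0125 and 0.0175 m), for 0.2 s.
2. one of the tiles lies level in the magazine, pressed down under the catches (((z of tile_amber_center in the frame of magazine below 0.0625 m and horizontal distance between tile_amber_center and magazine below 0.007 m and angle between tile_amber_center's own z axis and vertical below 0.08 rad) or (z of tile_green_center in the frame of magazine below 0.0625 m and horizontal distance between tile_green_center and magazine below 0.007 m and angle between tile_green_center's own z axis and vertical below 0.08 rad))), for 0.2 s.
At the end, for the whole second after the job is handed in: The selector rod is within 2.5 mm of its middle click (0.015 m); both tiles lie in the mouth under the catches, the centre of each below 62.5 mm above the bench and within 7 mm of the magazine's axis, level within 0.08 rad and at rest; the robot has let go (all of step 1 and z of each of tile_amber_center, tile_green_center in the frame of magazine below 0.0625 m and horizontal distance between each of tile_amber_center, tile_green_center and magazine below 0.007 m and angle between each of tile_amber_center, tile_green_center's own z axis and vertical below 0.08 rad and linear speed of each of tile_amber, tile_green below 0.02 m/s); the robot touches nothing.
It fails at once if the glass bottle is knocked over (angle between glass_bottle's own z axis and vertical above 0.6 rad).
It also fails if it takes over 72 s, if anything falls off the work surface, if the arm or the gripper's body presses on something with over 40 N, if the wrist force passes 120 N, or if a joint passes its speed limit or range.

## Working session

There is one attempt and no reset: what is moved stays moved. The work goes in short steps, Python scripts to look and compute and a tool call to move; the robot and the scene stay as the last step left them, time stands still between calls to the robot, and variables do not carry over. Pictures are saved under pics/ and viewed, about 8 in all and at most 12, crops included, and the job is handed in when it is done.

Besides the shell and the picture viewer there is one more tool, called after "Emit:" as name(argument=value, ...), one argument or row to a line, values as JSON. move_arm: Moves the arm, as the interface text tells. Its arguments: {"type":"object","properties":{"commands":{"type":"array","items":{"type":"array","items":{"type":"number"}}},"force":{"type":"number"}},"required":["commands"]}

```bash
mkdir -p pics && ls && cat > h.py <<'E'
import numpy as np, cv2
from workcell import env, imaging, search_frame, landmark_of
def ray(f,px):
    K=np.array([[f['fx'],0,f['cx']],[0,f['fy'],f['cy']],[0,0,1.]])
    u=cv2.undistortPoints(np.array([[[px[1],px[0]]]],float),K,np.array(f['D'],float))[0,0]
    P=np.array(f['pose']); return P[:3,3],P[:3,:3]@np.array([u[0],u[1],1])
def onz(f,px,z):
    o,d=ray(f,px); return o+d*(z-o[2])/d[2]
def proj(f,X):
    K=np.array([[f['fx'],0,f['cx']],[0,f['fy'],f['cy']],[0,0,1.]])
    P=np.linalg.inv(np.array(f['pose'])); r=cv2.Rodrigues(P[:3,:3])[0]
    return cv2.projectPoints(np.atleast_2d(X).astype(float),r,P[:3,3],K,np.array(f['D'],float))[0][:,0]
def save(f,n,crop=None,s=1):
    im=f['image'][...,::-1]
    if crop: x,y,w,h=crop; im=im[y:y+h,x:x+w]
    cv2.imwrite('pics/'+n,cv2.resize(im,None,fx=s,fy=s,interpolation=cv2.INTER_CUBIC))
E
python3 - <<'E'
from h import *
np.set_printoptions(precision=1,suppress=True)
Z=dict(magazine=0,mouth=120,left_catch_tip=65,right_catch_tip=65,rod_knob=35,tile_amber_center=5,tile_green_center=5,glass_bottle=0)
F=[imaging.grab_frame(n) for n in('scene','top')]
for n,f in zip(('scene','top'),F):
    save(f,n+'0.png'); print(n,np.array(f['pose'])[:3,3])
    for k,z in Z.items():
        for d in landmark_of(f,k)[:3]: print(k,round(d['p'],2),np.array(d['pixel']),onz(f,d['pixel'],z))
s=env.state();print(s['ee_rot'],s['ft_force'],s['finger_gap'],s['clock'])
E
```

```text
pics
scene [  46.3 -802.8  624.2]
magazine 0.71 [269.7 332.3] [590.9  25.3   0. ]
mouth 0.96 [219.3 333.5] [596.   26.3 120. ]
left_catch_tip 0.43 [235.  320.5] [591.2  70.5  65. ]
right_catch_tip 0.39 [256.9 341.4] [576.  -31.2  65. ]
rod_knob 0.52 [272.5 268.2] [447.   43.7  35. ]
tile_amber_center 0.87 [379.9 355.3] [ 431.7 -280.8    5. ]
tile_green_center 0.92 [323.  255.4] [365.3 -55.3   5. ]
tile_green_center 0.78 [323.  378.6] [ 554.5 -183.6    5. ]
tile_green_center 0.71 [237.8 238. ] [479.9 265.3   5. ]
glass_bottle 0.77 [309.2 464.1] [ 721.  -238.8    0. ]
top [ 410.8   26.2 1363. ]
magazine 0.93 [235.3 318.8] [585.8  24.    0. ]
mouth 0.93 [225.  323.5] [593.6  14.5 120. ]
left_catch_tip 0.44 [224.8 296.4] [600.2  76.3  65. ]
right_catch_tip 0.47 [234.6 343.2] [580.8 -31.8  65. ]
rod_knob 0.56 [294.1 311.4] [443.3  37.2  35. ]
tile_amber_center 0.91 [303.3 444.8] [ 431.1 -280.7    5. ]
tile_green_center 0.81 [331.2 349.4] [359.3 -54.9   5. ]
tile_green_center 0.75 [273.4 213.9] [486.2 271.2   5. ]
tile_green_center 0.75 [250.6 407.1] [ 554.6 -188.9    5. ]
glass_bottle 0.93 [183.2 434.1] [ 722.8 -254.1    0. ]
[[ 0.2  1.   0. ]
 [ 1.  -0.2  0. ]
 [ 0.   0.  -1. ]] [-0.5  0.8 -0.4] 85.38580974850096 0.9
```

View pics/scene0.png

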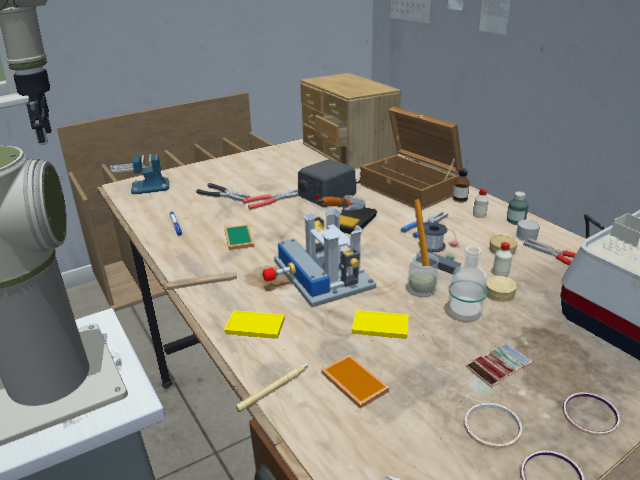

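View pics/top0.png

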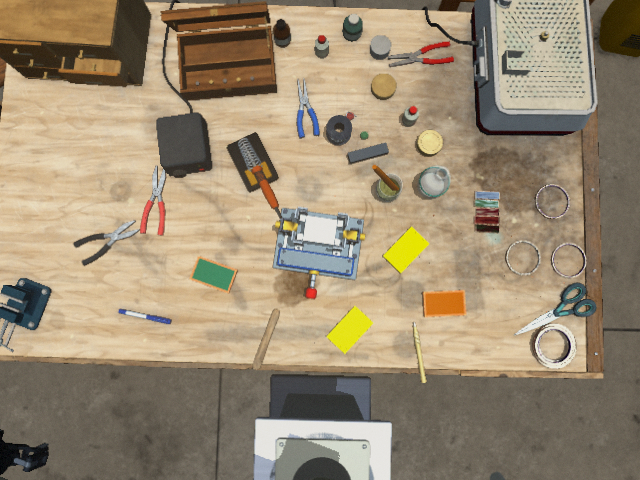

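The top view shows the green tile at px (215,274) and the amber one at (445,303). The magazine is at (320,240), its knob at (311,294), and the bottle at (434,180). The things that could be mistaken for the green tile are the yellow slabs at (407,250) and (350,330); I choose the copper-edged green and orange slabs. Next I measure the yaws and check close crops.

```bash
python3 - <<'E'
from h import *
np.set_printoptions(precision=1,suppress=True)
F={n:imaging.grab_frame(n) for n in('scene','top')}
for n,f in F.items():
    hsv=cv2.cvtColor(f['image'],cv2.COLOR_RGB2HSV)
    R={'amber':((5,150,60),(18,255,255),10,(431,-281)),'green':((60,80,40),(90,255,255),10,(485,270)),'knob':((0,170,80),(4,255,255),35,(445,39)),'blue':((100,110,40),(120,255,255),56,(515,30))}
    for k,(lo,hi,z,xy) in R.items():
        m=cv2.inRange(hsv,lo,hi)
        if k=='knob': m|=cv2.inRange(hsv,(176,170,80),(180,255,255))
        c=proj(f,[*xy,z])[0]; mm=np.zeros_like(m); cv2.circle(mm,tuple(int(v) for v in c),50,255,-1); m&=mm
        n_,L,S,C=cv2.connectedComponentsWithStats(m)
        i=1+np.argmax(S[1:,4]); ys,xs=np.where(L==i)
        W=np.array([onz(f,(a,b),z)[:2] for a,b in zip(ys,xs)]).astype(np.float32)
        print(n,k,S[i,4],cv2.minAreaRect(W),W.mean(0))
a,b=F['scene'],F['top']
for k in('mouth','left_catch_tip','right_catch_tip','rod_knob'):
    A=[];B=[]
    for f in(a,b):
        d0=landmark_of(f,k)
        if not d0: continue
        o,d=ray(f,d0[0]['pixel']);d/=np.linalg.norm(d);M=np.eye(3)-np.outer(d,d);A.append(M);B.append(M@o)
    print(k,np.linalg.solve(sum(A),sum(B)))
t=b['image'][...,::-1]; s=a['image'][...,::-1]
c=np.vstack([np.hstack([cv2.resize(t[190:310,260:380],(360,360),interpolation=2),cv2.resize(s[190:310,255:375],(360,360),interpolation=2)]),
 np.hstack([cv2.resize(t[244:304,160:280],(360,180),interpolation=2),cv2.resize(t[273:333,390:510],(360,180),interpolation=2)])])
cv2.imwrite('pics/crop1.png',c)
E
```

```text
scene amber 1265 ((430.10601806640625, -279.9738464355469), (51.47591781616211, 91.1867904663086), 3.9599344730377197) [ 429.9 -281.6]
scene green 328 ((483.4376220703125, 271.0030212402344), (82.38325500488281, 48.08087921142578), 71.94493103027344) [482.9 269.9]
scene knob 134 ((445.9390869140625, 38.07434844970703), (45.26744842529297, 24.325172424316406), 62.63076400756836) [445.5  37.9]
scene blue 750 ((501.7024230957031, -1.5300140380859375), (213.28927612304688, 59.06253433227539), 83.37720489501953) [487.6 -35.6]
top amber 975 ((431.8079833984375, -276.9339294433594), (57.18441390991211, 98.9404296875), 4.69447135925293) [ 431.4 -277.1]
top green 740 ((484.5692138671875, 272.23681640625), (87.67826080322266, 47.55226135253906), 72.0481185913086) [484.5 272.2]
top knob 92 ((445.9162902832031, 38.95219802856445), (23.676774978637695, 21.322154998779297), 82.24567413330078) [446.1  39. ]
top blue 223 ((518.4378662109375, 30.351970672607422), (173.99520874023438, 41.40867233276367), 83.18465423583984) [511.5  31.7]
mouth [592.7  25.6 120.7]
left_catch_tip [598.9  75.6  60.6]
right_catch_tip [ 687.4 -119.8  -64.7]
rod_knob [ 524.7  286.6 -124.6]
```

View pics/crop1.png

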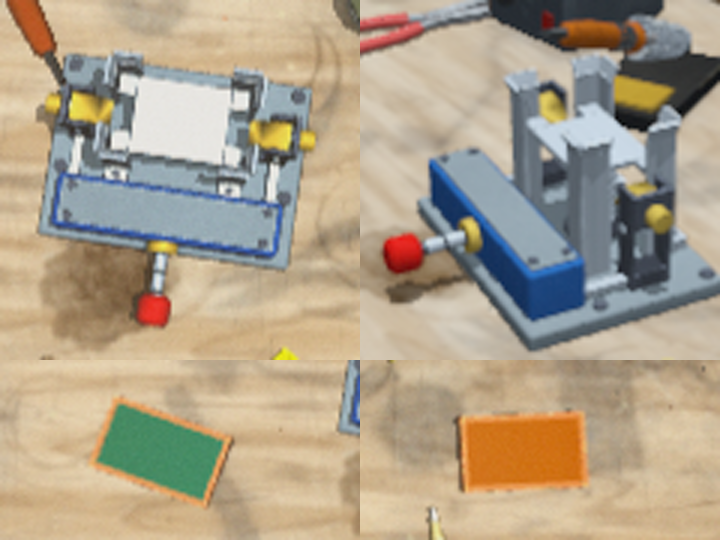

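The crops confirm the choice: copper-foiled green and amber slabs, and the red knob in front of the blue housing (rod out). The magazine's yaw is about −6.8°, with its origin near (588,22).

```bash
cat >> h.py <<'E'
MY=-6.8
def go(x,y,z,yaw):
    "shift in current tool axes + twist; yaw = world angle (deg) of tool x, mod 180"
    s=env.state(); R=np.array(s['ee_rot']); p=np.array(s['position'])
    d=R.T@(np.array([x,y,z])-p); c=np.degrees(np.arctan2(R[1,0],R[0,0]))
    t=-((yaw-c+90)%180-90)
    print('now',p.round(1),'yaw',round(c,1),'F',np.round(s['ft_force'],1),'gap',round(s['finger_gap'],1),'t',round(s['clock'],2),'tilt',R[:,2].round(3),'j6',round(s['joint_pos'][5],2))
    print('  -> shift',d.round(1),'twist',round(t,1))
def mag(x,y,o=(588,22),yaw=None):
    a=np.radians(MY if yaw is None else yaw); return o[0]+x*np.cos(a)-y*np.sin(a), o[1]+x*np.sin(a)+y*np.cos(a)
E
python3 -c "
from h import *
go(446,38.7,130,83.2)"
```

```text
now [136.6 584.2 250.3] yaw 76.8 F [ 0.7 -0.7 -0.1] gap 85.5 t 1.4 tilt [-0. -0. -1.] j6 -0.09
  -> shift [-460.7  425.5  120.3] twist -6.4
```

Emit:
move_arm(
  commands=[
    [85,-33,30.4,0,0],
    [85,-33,30.4,0,0],
    [85,-33,30.4,0,0],
    [85,-33,30.4,0,0],
    [85,-33,30.4,0,0],
    [85,-33,30.4,0,0],
    [85,-33,30.4,0,0],
    [85,-33,30.4,0,0],
  ],
  force=40,
)

```text
clock: 2.2
position: [313.9, 270.3, 250.6]
ee_rot: [[0.227, 0.974, 0.001], [0.974, -0.227, 0.001], [0.001, 0.001, -1.0]]
ft_force: [0.6, -0.5, -0.2]
finger_gap: 84.7
```

Emit:
move_arm(
  commands=[
    [70,-33,30.4,0,0],
    [70,-33,30.4,10,0],
    [70,-33,30.4,20,0],
    [70,-33,30.4,20,0],
    [70,-33,30.4,30,0],
    [70,-30,29,30,0],
    [70,0,0,10,-6.4],
    [70,0,0,0,0],
  ],
)

```text
clock: 3.0
position: [441.6, 43.5, 131.2]
ee_rot: [[0.119, 0.993, -0.004], [0.993, -0.119, 0.0], [-0.0, -0.004, -1.0]]
ft_force: [-0.3, 0.6, 1.1]
finger_gap: 70.3
```

```bash
python3 - <<'E'
from h import *
go(446,38.7,35,83.2)
f=imaging.grab_frame('scene')
p=np.array(env.state()['position']); save(f,'k1.png',(200,150,200,150),3)
E
```

```text
now [441.6  43.5 131.2] yaw 83.2 F [-0.3  0.6  1.1] gap 70.3 t 3.0 tilt [-0.004  0.    -1.   ] j6 -1.47
  -> shift [-4.2  5.3 96.1] twist -0.0
```

Emit:
move_arm(
  commands=[
    [60,-4,5,20,0],
    [60,0,0,30,0],
    [60,0,0,30,0],
    [60,0,0,16,0],
    [60,0,0,0,0],
    [60,0,0,0,0],
    [60,0,0,0,0],
    [60,0,0,0,0],
  ],
)

```text
clock: 3.85
position: [448.8, 40.1, 39.0]
ee_rot: [[0.118, 0.993, 0.003], [0.993, -0.118, -0.0], [0.0, 0.003, -1.0]]
ft_force: [0.2, -0.2, 0.9]
finger_gap: 60.1
```

```bash
python3 - <<'E'
from h import *
go(446,38.7,35,83.2)
f=imaging.grab_frame('scene');g=imaging.grab_frame('top')
a=cv2.resize(f['image'][215:315,210:310],(400,400),interpolation=2);b=cv2.resize(g['image'][240:340,260:360],(400,400),interpolation=2)
cv2.imwrite('pics/k2.png',np.hstack([a,b])[...,::-1])
E
```

```text
now [448.8  40.1  39. ] yaw 83.2 F [ 0.2 -0.2  0.9] gap 60.1 t 3.85 tilt [ 0.003 -0.    -1.   ] j6 -1.48
  -> shift [-1.8 -2.6  4. ] twist 0.0
```

View pics/k2.png

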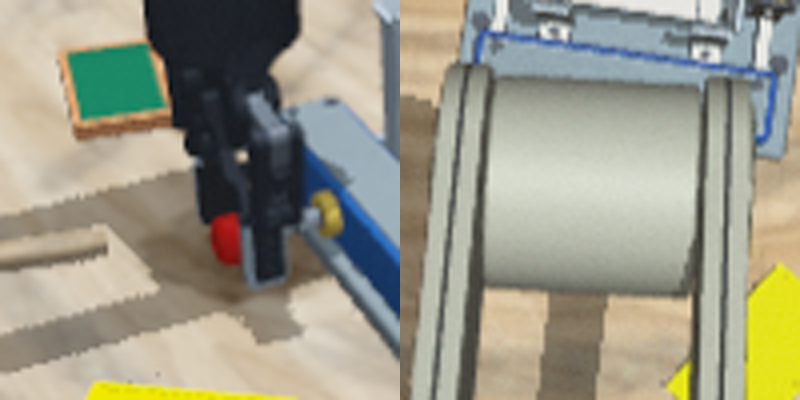

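The fingers straddle the knob (left crop, knob at (228,240)). I close on it next.

Emit:
move_arm(
  commands=[
    [60,-1.5,-3,3,0],
    [40,0,0,0,0],
    [25,0,0,0,0],
    [15,0,0,0,0],
    [15,0,0,0,0],
    [15,0,0,0,0],
    [15,0,0,0,0],
    [15,0,0,0,0],
  ],
)

```text
clock: 4.75
position: [443.9, 38.0, 34.4]
ee_rot: [[0.118, 0.993, -0.001], [0.993, -0.118, -0.001], [-0.002, -0.001, -1.0]]
ft_force: [-2.9, -4.4, 4.5]
finger_gap: 24.5
```

Emit:
move_arm(
  commands=[
    [15,0,3,0,0],
    [15,0,3,0,0],
    [15,0,3,0,0],
    [15,0,3,0,0],
    [15,0,3,0,0],
    [15,0,0,0,0],
    [15,0,0,0,0],
    [15,0,0,0,0],
  ],
)

```text
clock: 5.55
position: [459.0, 36.2, 34.4]
ee_rot: [[0.118, 0.993, -0.001], [0.993, -0.118, -0.001], [-0.001, -0.001, -1.0]]
ft_force: [-2.5, -5.2, 3.7]
finger_gap: 24.1
```

Emit:
move_arm(
  commands=[
    [60,0,0,0,0],
    [60,0,0,0,0],
    [60,0,0,0,0],
    [60,0,0,0,0],
    [60,0,0,-30,0],
    [60,0,0,-40,0],
    [60,0,0,-50,0],
    [60,0,0,-50,0],
  ],
)

```text
clock: 6.35
position: [458.4, 37.2, 205.7]
ee_rot: [[0.118, 0.993, -0.001], [0.993, -0.118, 0.0], [0.0, -0.001, -1.0]]
ft_force: [1.5, -0.0, -0.8]
finger_gap: 60.0
```

```bash
python3 - <<'E'
from h import *
# green tile: long axis = 72+... 
go(484.5,272,150,72.0-90+90); go(484.5,272,150,72-90)
f=imaging.grab_frame('scene')
print(proj(f,[[446,38.7,35],[461,37,35],[476,35,35]]))
cv2.imwrite('pics/k3.png',cv2.resize(f['image'][190:310,240:400],(800,600),interpolation=2)[...,::-1])
E
```

```text
now [458.4  37.2 205.7] yaw 83.2 F [ 1.5 -0.  -0.8] gap 60.0 t 6.35 tilt [-0.001  0.    -1.   ] j6 -1.48
  -> shift [236.2  -1.7  55.7] twist 11.2
now [458.4  37.2 205.7] yaw 83.2 F [ 1.5 -0.  -0.8] gap 60.0 t 6.35 tilt [-0.001  0.    -1.   ] j6 -1.48
  -> shift [236.2  -1.7  55.7] twist -78.8
[[268.89303895 273.74619469]
 [275.80022572 271.87346843]
 [282.71429815 270.08228233]]
```

View pics/k3.png

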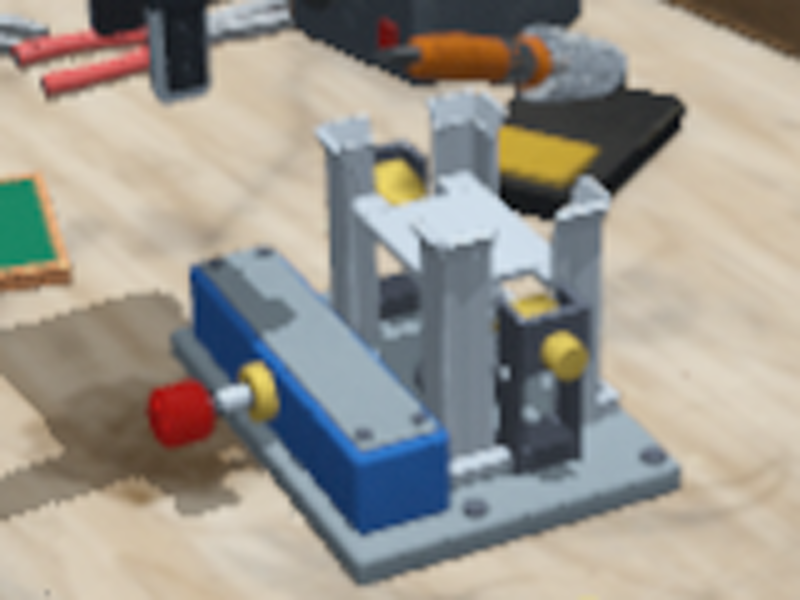

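The knob is at about (276,272) px, which matches the middle-click prediction of (275.8,271.9). Next is the green tile.

Emit:
move_arm(
  commands=[
    [80,47,0,0,0],
    [80,47,0,0,0],
    [80,47,0,0,0],
    [80,47,0,0,0],
    [80,47,-1.7,0,0],
    [80,0,0,20,8.5],
    [80,0,0,20,8.5],
    [80,0,0,20,8.5],
  ],
)

```text
clock: 7.2
position: [484.9, 271.4, 143.2]
ee_rot: [[0.538, 0.843, -0.0], [0.843, -0.538, -0.0], [-0.0, -0.0, -1.0]]
ft_force: [-0.1, -0.6, -0.1]
finger_gap: 80.0
```

Emit:
move_arm(
  commands=[
    [80,0,0,20,8.5],
    [80,0,0,20,8.5],
    [80,0,0,20,8.5],
    [80,0,0,10,8.5],
    [80,0,0,5,8.5],
    [80,0,0,0,8.5],
    [80,0,0,0,8.5],
    [80,0,0,0,8.5],
  ],
)

```text
clock: 8.0
position: [485.0, 270.7, 68.8]
ee_rot: [[0.983, -0.184, -0.0], [-0.184, -0.983, -0.0], [-0.0, 0.0, -1.0]]
ft_force: [-0.2, 0.2, 0.3]
finger_gap: 80.2
```

```bash
python3 -c "
from h import *
go(484,271.6,21,-18)"
```

```text
now [485.  270.7  68.8] yaw -10.6 F [-0.2  0.2  0.3] gap 80.2 t 8.0 tilt [-0. -0. -1.] j6 0.6
  -> shift [-1.1 -0.7 47.8] twist 7.4
```

Emit:
move_arm(
  commands=[
    [80,-1,-1,10,7.4],
    [80,0,0,18,0],
    [80,0,0,12,0],
    [66,0,0,5,0],
    [66,0,0,0,0],
    [66,0,0,0,0],
    [66,0,0,0,0],
    [66,0,0,0,0],
  ],
)

```text
clock: 8.8
position: [484.9, 272.0, 25.1]
ee_rot: [[0.953, -0.303, 0.001], [-0.303, -0.953, 0.001], [0.001, -0.001, -1.0]]
ft_force: [0.3, -0.0, 0.4]
finger_gap: 66.3
```

Emit:
move_arm(
  commands=[
    [66,0,0,2,0],
    [66,0,0,2,0],
    [66,0,0,2,0],
    [66,0,0,1,0],
    [66,0,0,0,0],
    [66,0,0,0,0],
    [66,0,0,0,0],
    [66,0,0,0,0],
  ],
)

```text
clock: 9.6
position: [484.5, 271.8, 17.4]
ee_rot: [[0.953, -0.303, 0.0], [-0.303, -0.953, 0.0], [0.0, -0.0, -1.0]]
ft_force: [-0.4, -0.9, -0.8]
finger_gap: 65.9
```

```bash
python3 - <<'E'
from h import *
go(484,271.6,17,-18)
f=imaging.grab_frame('scene')
print(proj(f,[484,271.6,5]))
cv2.imwrite('pics/g1.png',cv2.resize(f['image'][190:270,190:290],(800,600),interpolation=2)[...,::-1])
E
```

```text
now [484.5 271.8  17.4] yaw -17.7 F [-0.4 -0.9 -0.8] gap 65.9 t 9.6 tilt [ 0.  0. -1.] j6 0.73
  -> shift [-0.4  0.4  0.4] twist 0.3
[[238.44654728 236.28729068]]
```

View pics/g1.png

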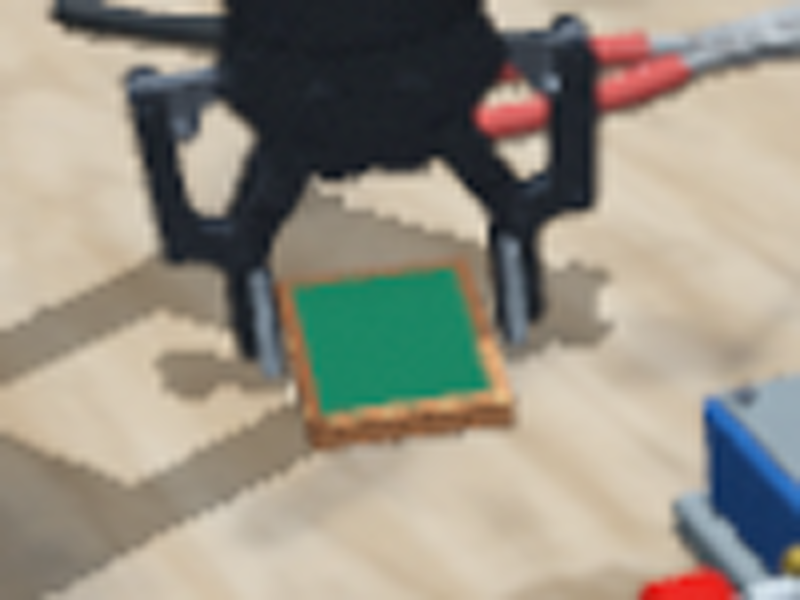

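```bash
python3 - <<'E'
from h import *
f=imaging.grab_frame('scene')
R=np.array(env.state()['ee_rot']);p=np.array(env.state()['position'])
for dx in(-33,33):
    for z in(0,5,10): print(dx,z,(proj(f,[*(p+R@[dx,11,0])[:2],z])[0]-[190,190])*[8,7.5])
E
```

```text
-33 0 [284.98624895 390.95459229]
-33 5 [283.19285802 377.20045476]
-33 10 [281.39492131 363.39404006]
33 0 [504.01760205 361.34331986]
33 5 [502.65430343 347.65885081]
33 10 [501.28746417 333.92296557]
```

The tips stand at z ≈ 5, alongside the tile's upper half, and the tile is centred between them (px 239,236). I grip, lift and measure again.

Emit:
move_arm(
  commands=[
    [66,0,0,1,0],
    [50,0,0,0,0],
    [50,0,0,0,0],
    [50,0,0,0,0],
    [50,0,0,0,0],
    [50,0,0,-5,0],
    [50,0,0,-25,0],
    [50,0,0,-40,0],
  ],
  force=60,
)

```text
clock: 10.5
position: [481.3, 270.4, 83.5]
ee_rot: [[0.953, -0.303, -0.007], [-0.303, -0.953, -0.003], [-0.006, 0.005, -1.0]]
ft_force: [-0.3, 0.4, -0.4]
finger_gap: 58.3
```

Emit:
move_arm(
  commands=[
    [50,0,0,-50,0],
    [50,0,0,-50,0],
    [50,0,0,-20,0],
    [50,0,0,0,0],
    [50,0,0,0,0],
    [50,0,0,0,0],
    [50,0,0,0,0],
    [50,0,0,0,0],
  ],
)

```text
clock: 11.3
position: [483.5, 271.4, 204.5]
ee_rot: [[0.953, -0.303, -0.003], [-0.303, -0.953, -0.001], [-0.002, 0.002, -1.0]]
ft_force: [0.2, 0.4, -1.1]
finger_gap: 58.3
```

```bash
python3 - <<'E'
from h import *
go(588,22,200,-6.8)
g=imaging.grab_frame('top')
# magazine geometry: overlay of candidate model
for n in range(1):
    pts=[]
    for x,y,z in [(-32,-52,108),(32,-52,108),(32,52,108),(-32,52,108),(-32,-34,108),(32,34,108),(-48,-87,56),(-48,87,56),(-90,-87,56),(-90,87,56),(-30,-50,85),(30,50,85),(-30,50,85),(30,-50,85)]:
        pts.append([*mag(x,y),z])
    P=proj(g,np.array(pts))
s=6;x0,y0=255,190
im=cv2.resize(g['image'][y0:y0+100,x0:x0+130],None,fx=s,fy=s,interpolation=2)[...,::-1].copy()
for i,q in enumerate(P):
    c=tuple(int(v) for v in (q-[x0,y0]+.5)*s)
    col=(255,0,255) if i<6 else ((0,0,255) if i<10 else (0,200,0))
    cv2.drawMarker(im,c,col,0,12,1)
cv2.imwrite('pics/m1.png',im)
E
```

```text
now [483.5 271.4 204.5] yaw -17.7 F [ 0.2  0.4 -1.1] gap 58.3 t 11.3 tilt [-0.003 -0.001 -1.   ] j6 0.73
  -> shift [175.2 205.9   4.5] twist -10.9
```

View pics/m1.png

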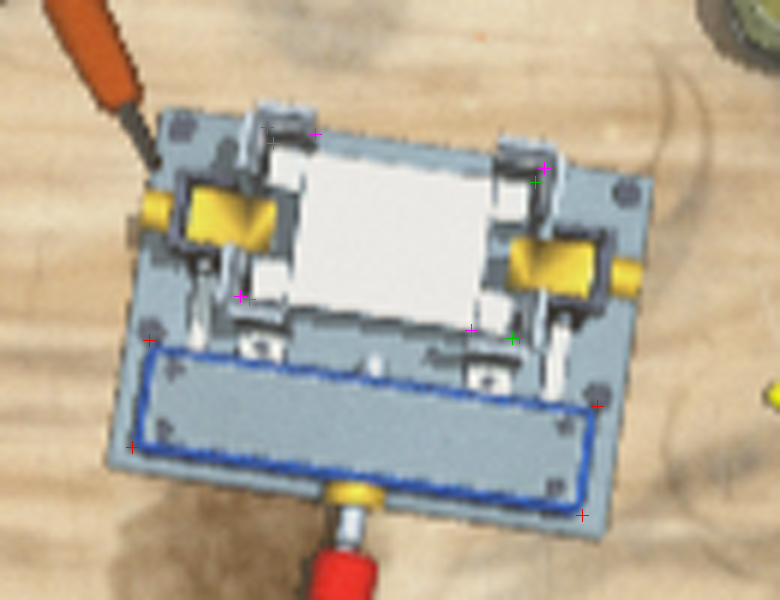

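The overlay fits: the housing corners and the plate centre (392,240 in the crop) agree with the model to about 1 mm. I carry the tile over the mouth.

Emit:
move_arm(
  commands=[
    [50,29,34,0,0],
    [50,29,34,0,0],
    [50,29,34,0,0],
    [50,29,34,0,0],
    [50,29,34,0,0],
    [50,29,34,0,0],
    [50,0,0,0,-5.4],
    [50,0,0,0,-5.5],
  ],
)

```text
clock: 12.15
position: [588.4, 22.7, 205.6]
ee_rot: [[0.993, -0.117, -0.001], [-0.117, -0.993, 0.0], [-0.001, 0.0, -1.0]]
ft_force: [-0.1, 0.9, -1.1]
finger_gap: 58.2
```

Emit:
move_arm(
  commands=[
    [50,0,0,15,0],
    [50,0,0,15,0],
    [50,0,0,15,0],
    [50,0,0,0,0],
    [50,0,0,0,0],
    [50,0,0,0,0],
    [50,0,0,0,0],
    [50,0,0,0,0],
  ],
)

```text
clock: 12.95
position: [588.8, 24.6, 162.2]
ee_rot: [[0.993, -0.118, 0.001], [-0.118, -0.993, -0.0], [0.001, -0.0, -1.0]]
ft_force: [-0.1, 0.4, -1.7]
finger_gap: 58.4
```

```bash
python3 - <<'E'
from h import *
go(588,21.7,138,-6.9)
f=imaging.grab_frame('scene')
cv2.imwrite('pics/i1.png',cv2.resize(f['image'][165:285,260:420],(800,600),interpolation=2)[...,::-1])
p=np.array(env.state()['position']);
for z in(8,11.4,15):
  print(z,(proj(f,[[*mag(a,b,(p[0],p[1])),p[2]-z-5] for a,b in((-30,-50),(30,-50))])-[260,165])*5)
E
```

```text
now [588.8  24.6 162.2] yaw -6.8 F [-0.1  0.4 -1.7] gap 58.4 t 12.95 tilt [ 0.001 -0.    -1.   ] j6 0.07
  -> shift [-0.4  3.  24.2] twist 0.1
8 [[343.059342   279.1816916 ]
 [479.25485271 246.58663106]]
11.4 [[343.17794575 287.02839275]
 [479.16215008 254.31371541]]
15 [[343.30304506 295.30997926]
 [479.06393145 262.46983852]]
```

View pics/i1.png

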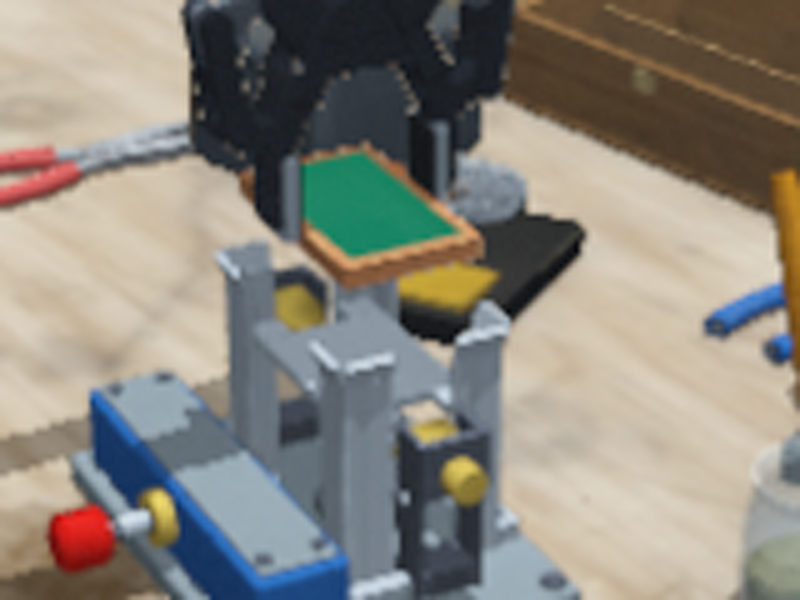

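```bash
python3 - <<'E'
from h import *
f=imaging.grab_frame('scene')
q=lambda x,y,z,o=(588,21.7):((proj(f,[*mag(x,y,o),z])[0]-[260,165])*5).round(0)
for c in((-90,-87,56),(-48,-87,56),(-90,87,56),(-48,87,56),(-128,0,35)): print(c,q(*c),q(*c,(590,21.7)))
im=f['image'];h=cv2.cvtColor(im,cv2.COLOR_RGB2HSV);m=cv2.inRange(h,(0,170,80),(4,255,255))|cv2.inRange(h,(176,170,80),(180,255,255));m[:,:260]=0;m[:255]=0;m[285:]=0;m[:,300:]=0
ys,xs=np.where(m);print((np.array([xs.mean(),ys.mean()])-[260,165]+.5)*5,((xs.min()+xs.max())/2-260+.5)*5,((ys.min()+ys.max())/2-165+.5)*5)
E
```

```text
(-90, -87, 56) [252. 572.] [256. 570.]
(-48, -87, 56) [350. 544.] [354. 543.]
(-90, 87, 56) [ 83. 376.] [ 87. 375.]
(-48, 87, 56) [172. 355.] [176. 353.]
(-128, 0, 35) [ 79. 535.] [ 83. 533.]
[ 81.59090909 539.28030303] 82.5 537.5
```

Emit:
move_arm(
  commands=[
    [50,-1.4,4,0,0],
    [50,0,0,10,0],
    [50,0,0,10,0],
    [50,0,0,4,0],
    [50,0,0,0,0],
    [50,0,0,0,0],
    [50,0,0,0,0],
    [50,0,0,0,0],
  ],
)

```text
clock: 13.85
position: [586.7, 20.8, 137.8]
ee_rot: [[0.993, -0.118, 0.001], [-0.118, -0.993, -0.0], [0.001, -0.0, -1.0]]
ft_force: [-1.0, -0.4, -0.6]
finger_gap: 57.8
```

```bash
python3 - <<'E'
from h import *
go(587,20.8,138,-6.8)
E
```

```text
now [586.7  20.8 137.8] yaw -6.8 F [-1.  -0.4 -0.6] gap 57.8 t 13.85 tilt [ 0.001 -0.    -1.   ] j6 0.07
  -> shift [ 0.3 -0.  -0.2] twist 0.0
```

Emit:
move_arm(
  commands=[
    [50,0,0,3,0],
    [50,0,0,3,0],
    [50,0,0,3,0],
    [50,0,0,3,0],
    [50,0,0,3,0],
    [50,0,0,0,0],
    [50,0,0,0,0],
    [50,0,0,0,0],
  ],
)

```text
clock: 14.65
position: [586.5, 20.8, 122.5]
ee_rot: [[0.993, -0.118, 0.0], [-0.118, -0.993, -0.0], [0.0, -0.0, -1.0]]
ft_force: [-0.0, -0.5, -0.9]
finger_gap: 57.8
```

No contact. I continue to the follower (expected at TCP ≈ 101).

Emit:
move_arm(
  commands=[
    [50,0,0,3,0],
    [50,0,0,3,0],
    [50,0,0,3,0],
    [50,0,0,3,0],
    [50,0,0,3,0],
    [50,0,0,0,0],
    [50,0,0,0,0],
    [50,0,0,0,0],
  ],
)

```text
clock: 15.45
position: [586.5, 20.8, 107.5]
ee_rot: [[0.993, -0.118, 0.0], [-0.118, -0.993, 0.0], [0.0, -0.0, -1.0]]
ft_force: [0.4, -0.1, -1.3]
finger_gap: 58.4
```

Emit:
move_arm(
  commands=[
    [50,0,0,2,0],
    [50,0,0,2,0],
    [50,0,0,2,0],
    [50,0,0,2,0],
    [50,0,0,0,0],
    [50,0,0,0,0],
    [50,0,0,0,0],
    [50,0,0,0,0],
  ],
)

```text
clock: 16.25
position: [586.5, 20.8, 99.5]
ee_rot: [[0.993, -0.118, 0.0], [-0.118, -0.993, -0.0], [0.0, 0.0, -1.0]]
ft_force: [-3.3, 0.3, 5.2]
finger_gap: 58.0
```

Emit:
move_arm(
  commands=[
    [50,-0.5,0,3,0],
    [50,0,0,3,0],
    [50,0,0,3,0],
    [50,0,0,3,0],
    [50,0,0,2,0],
    [50,0,0,0,0],
    [50,0,0,0,0],
    [50,0,0,0,0],
  ],
)

```text
clock: 17.05
position: [586.8, 20.9, 86.5]
ee_rot: [[0.993, -0.118, 0.002], [-0.118, -0.993, 0.0], [0.002, -0.0, -1.0]]
ft_force: [-2.0, 0.8, 8.5]
finger_gap: 58.1
```

Emit:
move_arm(
  commands=[
    [50,0,0,3,0],
    [50,0,0,3,0],
    [50,0,0,3,0],
    [50,0,0,2,0],
    [50,0,0,1,0],
    [50,0,0,1,0],
    [50,0,0,0,0],
    [50,0,0,0,0],
  ],
)

```text
clock: 17.85
position: [587.2, 20.9, 73.6]
ee_rot: [[0.993, -0.118, 0.003], [-0.118, -0.993, -0.0], [0.003, -0.0, -1.0]]
ft_force: [-0.8, -0.1, 9.4]
finger_gap: 58.1
```

```bash
python3 - <<'E'
from h import *
go(587,20.8,70,-6.8)
f=imaging.grab_frame('scene')
cv2.imwrite('pics/i2.png',cv2.resize(f['image'][185:285,270:400],(780,600),interpolation=2)[...,::-1])
E
```

```text
now [587.2  20.9  73.6] yaw -6.8 F [-0.8 -0.1  9.4] gap 58.1 t 17.85 tilt [ 0.003 -0.    -1.   ] j6 0.07
  -> shift [-0.2  0.1  3.6] twist 0.0
```

View pics/i2.png

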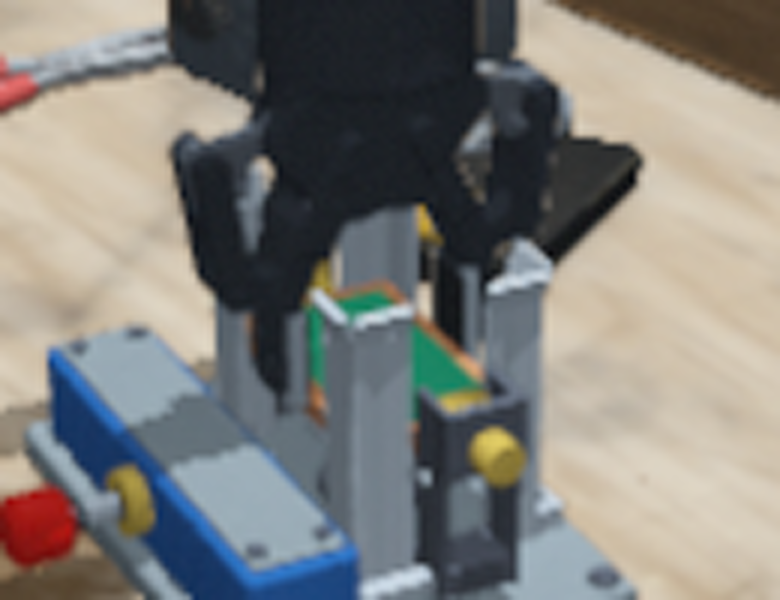

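The tile sits level between the rails, with its fingers in the open sides (green at crop (400,330)). I press the last millimetres.

Emit:
move_arm(
  commands=[
    [50,0,0,1,0],
    [50,0,0,1,0],
    [50,0,0,1,0],
    [50,0,0,1,0],
    [50,0,0,0.5,0],
    [50,0,0,0.5,0],
    [50,0,0,0,0],
    [50,0,0,0,0],
  ],
)

```text
clock: 18.7
position: [587.2, 20.9, 68.7]
ee_rot: [[0.993, -0.118, 0.003], [-0.118, -0.993, -0.0], [0.003, -0.0, -1.0]]
ft_force: [-1.4, 1.0, 9.3]
finger_gap: 58.1
```

Emit:
move_arm(
  commands=[
    [62,0,0,0,0],
    [62,0,0,0,0],
    [63,0,0,0,0],
    [63,0,0,0,0],
    [63,0,0,-8,0],
    [63,0,0,-20,0],
    [63,0,0,-40,0],
    [63,0,0,-40,0],
  ],
)

```text
clock: 19.5
position: [584.7, 20.9, 175.5]
ee_rot: [[0.993, -0.118, -0.003], [-0.118, -0.993, 0.0], [-0.003, 0.0, -1.0]]
ft_force: [0.8, -0.2, 0.3]
finger_gap: 63.2
```

```bash
python3 - <<'E'
from h import *
go(587,20.8,200,-6.8)
go(431,-279,150,4.7)
f=imaging.grab_frame('scene')
cv2.imwrite('pics/i3.png',cv2.resize(f['image'][185:285,270:400],(780,600),interpolation=2)[...,::-1])
for k in('tile_green_center',):
  print([(round(d['p'],2),d['pixel']) for d in landmark_of(f,k)])
print(proj(f,[[587,20.8,z] for z in(90,60,57)]))
E
```

```text
now [584.7  20.9 175.5] yaw -6.8 F [ 0.8 -0.2  0.3] gap 63.2 t 19.5 tilt [-0.003  0.    -1.   ] j6 0.07
  -> shift [  2.2  -0.2 -24.5] twist 0.0
now [584.7  20.9 175.5] yaw -6.8 F [ 0.8 -0.2  0.3] gap 63.2 t 19.5 tilt [-0.003  0.    -1.   ] j6 0.07
  -> shift [-117.2  315.9   26. ] twist -11.5
[(0.73, [325.3, 252.8]), (0.64, [243.2, 333.5]), (0.6, [324.3, 378.8])]
[[331.50149888 234.36056386]
 [331.6554068  246.95068155]
 [331.67050788 248.19165413]]
```

View pics/i3.png

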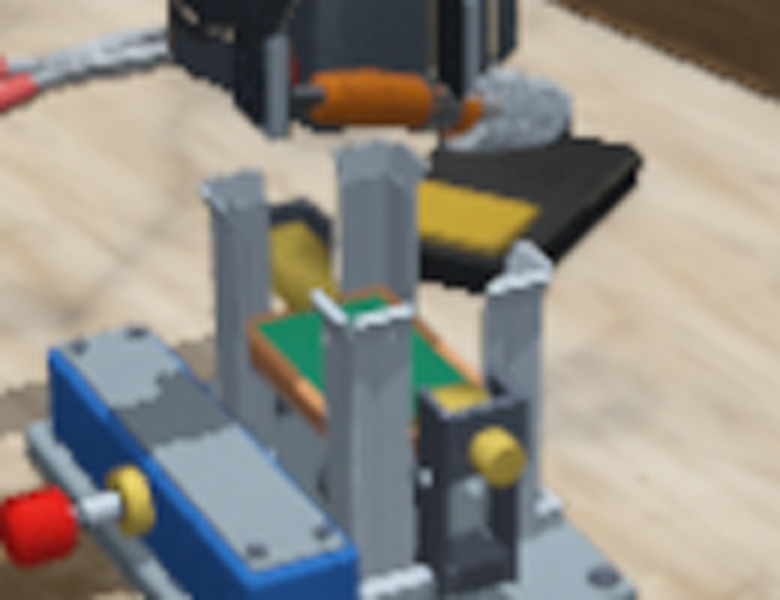

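The green tile is level and under both catches, with the rod still on the middle click. Next is the amber one.

Emit:
move_arm(
  commands=[
    [80,-14.6,39.5,0,0],
    [80,-14.6,39.5,0,0],
    [80,-14.6,39.5,0,0],
    [80,-14.6,39.5,0,0],
    [80,-14.6,39.5,0,0],
    [80,-14.6,39.5,0,0],
    [80,-14.6,39.5,0,0],
    [80,-14.6,39.5,0,0],
  ],
)

```text
clock: 20.4
position: [431.5, -280.4, 175.3]
ee_rot: [[0.993, -0.118, -0.0], [-0.118, -0.993, 0.0], [-0.0, -0.0, -1.0]]
ft_force: [1.2, -0.3, -0.1]
finger_gap: 79.8
```

Emit:
move_arm(
  commands=[
    [80,0,0,20,-5.7],
    [80,0,0,30,-5.8],
    [80,0,0,30,0],
    [80,0,0,20,0],
    [80,0,0,0,0],
    [80,0,0,0,0],
    [80,0,0,0,0],
    [80,0,0,0,0],
  ],
)

```text
clock: 21.2
position: [433.7, -279.9, 77.1]
ee_rot: [[0.997, 0.083, 0.002], [0.083, -0.997, -0.002], [0.002, 0.002, -1.0]]
ft_force: [0.5, -0.4, -0.2]
finger_gap: 79.8
```

```bash
python3 - <<'E'
from h import *
go(431,-279,21,4.7)
f=imaging.grab_frame('scene')
hsv=cv2.cvtColor(f['image'],cv2.COLOR_RGB2HSV)
m=cv2.inRange(hsv,(3,90,60),(20,255,255)); mm=np.zeros_like(m); mm[350:412,315:395]=255
n,L,S,C=cv2.connectedComponentsWithStats(m&mm); i=1+np.argmax(S[1:,4]);print(S[i])
for z in(0,10):
  print((proj(f,[[*mag(a,b,(431,-279),4.7),z] for a,b in((-30,-50),(30,-50),(30,50),(-30,50))])-[315,350])*10)
cv2.imwrite('pics/a1.png',cv2.resize(f['image'][350:410,315:395],(800,600),interpolation=2)[...,::-1])
E
```

```text
now [ 433.7 -279.9   77.1] yaw 4.7 F [ 0.5 -0.4 -0.2] gap 79.8 t 21.2 tilt [ 0.002 -0.002 -1.   ] j6 -0.76
  -> shift [-2.7 -1.3 56.1] twist 0.0
[ 322  355   67   53 1845]
[[453.89480888 580.87473431]
 [739.42918162 404.64910375]
 [337.27723342  79.31410257]
 [ 58.7798832  230.98427678]]
[[455.20349678 534.81327911]
 [742.49020324 358.98602614]
 [337.69385092  34.81153979]
 [ 57.53284215 185.95963053]]
```

View pics/a1.png

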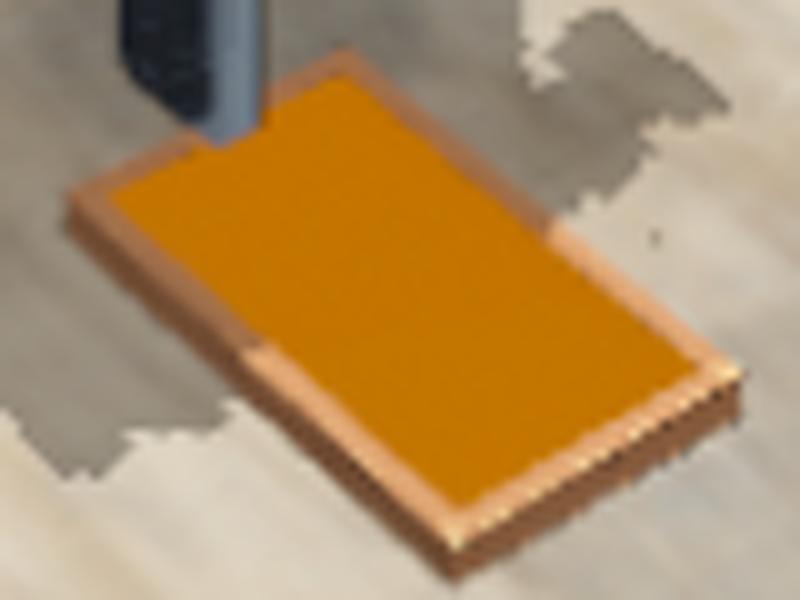

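The amber tile lies within about 2 mm of the prediction (top corners in the crop (455,545), (745,372), (345,50), (68,192)). I descend on it.

Emit:
move_arm(
  commands=[
    [80,-2.8,0,10,0],
    [80,0,0,22,0],
    [80,0,0,18,0],
    [68,0,0,2,0],
    [68,0,0,0,0],
    [68,0,0,0,0],
    [68,0,0,0,0],
    [68,0,0,0,0],
  ],
)

```text
clock: 22.05
position: [430.5, -279.9, 24.3]
ee_rot: [[0.997, 0.083, 0.001], [0.083, -0.997, -0.001], [0.001, 0.001, -1.0]]
ft_force: [0.8, -0.8, -0.2]
finger_gap: 68.1
```

```bash
python3 -c "
from h import *
go(431,-279.7,16.5,4.7)"
```

```text
now [ 430.5 -279.9   24.3] yaw 4.7 F [ 0.8 -0.8 -0.2] gap 68.1 t 22.05 tilt [ 0.001 -0.001 -1.   ] j6 -0.76
  -> shift [ 0.5 -0.2  7.8] twist 0.0
```

Emit:
move_arm(
  commands=[
    [66,0.5,0,3,0],
    [66,0,0,3,0],
    [66,0,0,1.5,0],
    [66,0,0,0,0],
    [50,0,0,0,0],
    [50,0,0,0,0],
    [50,0,0,0,0],
    [50,0,0,0,0],
  ],
)

```text
clock: 22.85
position: [430.6, -279.5, 16.1]
ee_rot: [[0.997, 0.083, 0.0], [0.083, -0.997, -0.0], [0.0, 0.0, -1.0]]
ft_force: [-0.2, -0.4, 2.6]
finger_gap: 58.2
```

Emit:
move_arm(
  commands=[
    [50,0,0,-5,0],
    [50,0,0,-25,0],
    [50,0,0,-40,0],
    [50,0,0,-50,0],
    [50,0,0,-50,0],
    [50,0,0,-15,0],
    [50,0,0,0,5.7],
    [50,0,0,0,5.8],
  ],
)

```text
clock: 23.65
position: [430.5, -279.4, 201.4]
ee_rot: [[0.993, -0.122, 0.001], [-0.122, -0.993, -0.001], [0.001, 0.0, -1.0]]
ft_force: [-1.5, 0.7, -1.2]
finger_gap: 57.8
```

```bash
python3 -c "
from h import *
go(587,20.8,200,-6.8)"
```

```text
now [ 430.5 -279.4  201.4] yaw -7.0 F [-1.5  0.7 -1.2] gap 57.8 t 23.65 tilt [ 0.001 -0.001 -1.   ] j6 -0.55
  -> shift [ 118.8 -317.     1.3] twist -0.2
```

Emit:
move_arm(
  commands=[
    [50,14.85,-39.6,0,0],
    [50,14.85,-39.6,0,0],
    [50,14.85,-39.6,0,0],
    [50,14.85,-39.6,0,0],
    [50,14.85,-39.6,0,0],
    [50,14.85,-39.6,0,0],
    [50,14.85,-39.6,0,0],
    [50,14.85,-39.6,0,0],
  ],
)

```text
clock: 24.45
position: [585.6, 23.0, 199.8]
ee_rot: [[0.993, -0.118, -0.002], [-0.118, -0.993, -0.0], [-0.002, 0.0, -1.0]]
ft_force: [0.9, -0.0, -1.1]
finger_gap: 58.2
```

Emit:
move_arm(
  commands=[
    [50,0,0,15,0],
    [50,0,0,15,0],
    [50,0,0,10,0],
    [50,0,0,0,0],
    [50,0,0,0,0],
    [50,0,0,0,0],
    [50,0,0,0,0],
    [50,0,0,0,0],
  ],
)

```text
clock: 25.25
position: [586.1, 20.9, 161.6]
ee_rot: [[0.993, -0.118, 0.001], [-0.118, -0.993, -0.0], [0.001, -0.0, -1.0]]
ft_force: [0.4, 0.2, -1.7]
finger_gap: 58.4
```

```bash
python3 - <<'E'
from h import *
go(586.8,20.8,138,-6.8)
f=imaging.grab_frame('scene')
cv2.imwrite('pics/i4.png',cv2.resize(f['image'][165:285,260:420],(800,600),interpolation=2)[...,::-1])
p=np.array(env.state()['position']);
for z in(8,11.4):
  print(z,(proj(f,[[*mag(a,b,(p[0],p[1])),p[2]-z-5] for a,b in((-30,-50),(30,-50))])-[260,165])*5)
E
```

```text
now [586.1  20.9 161.6] yaw -6.8 F [ 0.4  0.2 -1.7] gap 58.4 t 25.25 tilt [ 0.001 -0.    -1.   ] j6 0.07
  -> shift [ 0.7  0.  23.6] twist 0.0
8 [[342.35996689 285.76160148]
 [479.03010754 252.91342276]]
11.4 [[342.48002866 293.62500929]
 [478.93715689 260.65702068]]
```

View pics/i4.png

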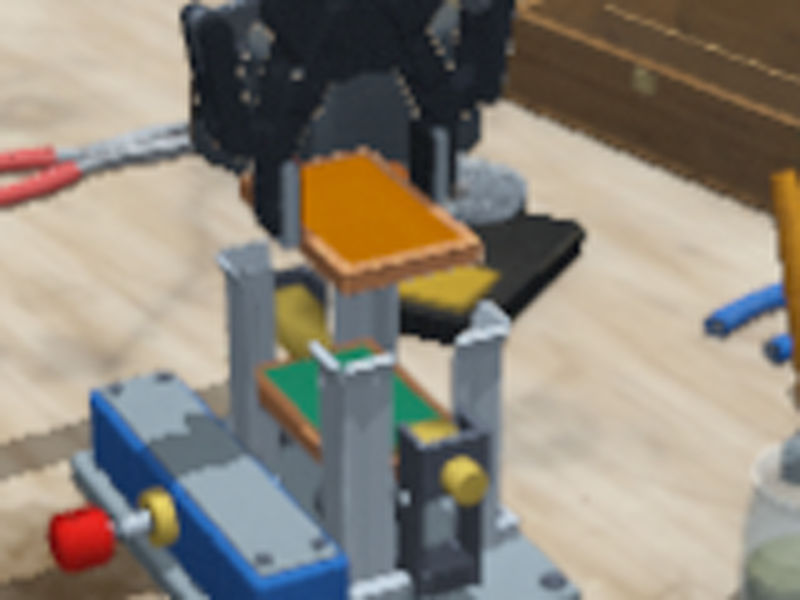

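The amber tile hangs level over the mouth, with its corners at crop (348,292) and (483,260). It sits perhaps 1 mm farther to +y than the green one did, so I correct by 1 mm and insert.

Emit:
move_arm(
  commands=[
    [50,0.7,1,8,0],
    [50,0,0,8,0],
    [50,0,0,7.5,0],
    [50,0,0,0,0],
    [50,0,0,4,0],
    [50,0,0,4,0],
    [50,0,0,4,0],
    [50,0,0,4,0],
  ],
)

```text
clock: 26.1
position: [586.4, 20.2, 121.1]
ee_rot: [[0.993, -0.118, 0.0], [-0.118, -0.993, -0.0], [0.0, -0.0, -1.0]]
ft_force: [0.7, -0.4, -1.6]
finger_gap: 58.0
```

Emit:
move_arm(
  commands=[
    [50,0,0,3,0],
    [50,0,0,3,0],
    [50,0,0,3,0],
    [50,0,0,3,0],
    [50,0,0,3,0],
    [50,0,0,3,0],
    [50,0,0,0,0],
    [50,0,0,0,0],
  ],
)

```text
clock: 26.9
position: [586.2, 20.1, 103.3]
ee_rot: [[0.993, -0.118, -0.0], [-0.118, -0.993, -0.0], [-0.0, 0.0, -1.0]]
ft_force: [0.3, -0.0, -1.2]
finger_gap: 58.0
```

Emit:
move_arm(
  commands=[
    [50,0,0,3,0],
    [50,0,0,3,0],
    [50,0,0,3,0],
    [50,0,0,3,0],
    [50,0,0,3,0],
    [50,0,0,3,0],
    [50,0,0,0,0],
    [50,0,0,0,0],
  ],
)

```text
clock: 27.7
position: [587.2, 20.0, 86.0]
ee_rot: [[0.993, -0.118, 0.002], [-0.118, -0.993, -0.0], [0.002, 0.0, -1.0]]
ft_force: [2.6, 0.4, 2.6]
finger_gap: 58.0
```

Emit:
move_arm(
  commands=[
    [50,0,0,2,0],
    [50,0,0,2,0],
    [50,0,0,2,0],
    [50,0,0,2,0],
    [50,0,0,2,0],
    [50,0,0,0,0],
    [50,0,0,0,0],
    [50,0,0,0,0],
  ],
)

```text
clock: 28.5
position: [587.0, 19.9, 76.3]
ee_rot: [[0.993, -0.118, 0.002], [-0.118, -0.993, -0.0], [0.002, 0.0, -1.0]]
ft_force: [0.9, -0.7, 6.9]
finger_gap: 58.2
```

Emit:
move_arm(
  commands=[
    [50,0,0,1.5,0],
    [50,0,0,1.5,0],
    [50,0,0,1.5,0],
    [50,0,0,1.5,0],
    [50,0,0,1,0],
    [50,0,0,1,0],
    [50,0,0,0,0],
    [50,0,0,0,0],
  ],
)

```text
clock: 29.3
position: [587.0, 19.9, 68.5]
ee_rot: [[0.993, -0.118, 0.002], [-0.118, -0.993, -0.0], [0.002, 0.0, -1.0]]
ft_force: [-0.8, 0.2, 8.8]
finger_gap: 58.3
```

Emit:
move_arm(
  commands=[
    [62,0,0,0,0],
    [62,0,0,0,0],
    [63,0,0,0,0],
    [63,0,0,0,0],
    [63,0,0,-8,0],
    [63,0,0,-20,0],
    [63,0,0,-40,0],
    [63,0,0,-40,0],
  ],
)

```text
clock: 30.1
position: [585.1, 20.2, 175.9]
ee_rot: [[0.993, -0.118, -0.003], [-0.118, -0.993, 0.0], [-0.003, 0.0, -1.0]]
ft_force: [0.9, -0.5, 0.6]
finger_gap: 63.0
```

```bash
python3 - <<'E'
from h import *
go(587,20.5,200,-6.8)
f=imaging.grab_frame('scene')
cv2.imwrite('pics/i5.png',cv2.resize(f['image'][185:285,270:400],(780,600),interpolation=2)[...,::-1])
E
```

```text
now [585.1  20.2 175.9] yaw -6.8 F [ 0.9 -0.5  0.6] gap 63.0 t 30.1 tilt [-0.003  0.    -1.   ] j6 0.07
  -> shift [  1.8  -0.5 -24.1] twist 0.0
```

The viewer has reached its limit, so I compare numerically: the amber face now against the green face in the earlier held-down picture (same crop).

```bash
python3 - <<'E'
from h import *
a=cv2.imread('pics/i3.png');b=cv2.imread('pics/i5.png')
def rep(im,lo,hi,n):
    h=cv2.cvtColor(im,cv2.COLOR_BGR2HSV);m=cv2.inRange(h,lo,hi);m[:280]=0;m[450:]=0;m[:,:220]=0;m[:,520:]=0
    ys,xs=np.where(m);print(n,len(xs),'rows',ys.min(),ys.max(),'cols',xs.min(),xs.max(),'mean',ys.mean().round(1),xs.mean().round(1))
    for c in(270,290,300,310,430,450,460):
        r=np.where(m[:,c])[0]; print('  col',c,(r.min(),r.max()) if len(r) else None,end='')
    print()
rep(a,(60,80,40),(90,255,255),'green before')
rep(b,(60,80,40),(90,255,255),'green now')
rep(b,(9,200,90),(19,255,255),'amber now')
rep(a,(9,200,90),(19,255,255),'amber-col before')
for n,i in(('i3',a),('i5',b)):
  h=cv2.cvtColor(i,cv2.COLOR_BGR2HSV);m=cv2.inRange(h,(0,200,80),(4,255,255))|cv2.inRange(h,(176,200,80),(180,255,255));m[:450]=0;m[:,120:]=0
  ys,xs=np.where(m);print(n,'knob',xs.mean(),ys.mean(),xs.max())
# yellow catch masks
for n,i in(('i3',a),('i5',b)):
  h=cv2.cvtColor(i,cv2.COLOR_BGR2HSV);m=cv2.inRange(h,(20,110,60),(32,255,255))
  for nm,(y0,y1,x0,x1) in dict(left=(200,320,265,340),right=(370,420,425,500)).items():
    ys,xs=np.where(m[y0:y1,x0:x1]);print(n,nm,len(xs),ys.min()+y0,ys.max()+y0,xs.min()+x0,xs.max()+x0)
f=imaging.grab_frame('scene')
for k in('tile_amber_center','tile_green_center'): print(k,[(round(d['p'],2),d['pixel']) for d in landmark_of(f,k)],[(round(d['p'],2),d['box']) for d in search_frame(f,k)])
E
```

```text
green before 5543 rows 297 411 cols 260 462 mean 348.8 352.7
  col 270 (np.int64(323), np.int64(339))  col 290 (np.int64(317), np.int64(360))  col 300 (np.int64(313), np.int64(372))  col 310 (np.int64(312), np.int64(380))  col 430 (np.int64(346), np.int64(388))  col 450 (np.int64(366), np.int64(383))  col 460 (np.int64(376), np.int64(381))Traceback (most recent call last):
  File "<stdin>", line 10, in <module>
  File "<stdin>", line 5, in rep
    return umr_minimum(a, axis, None, out, keepdims, initial, where)
ValueError: zero-size array to reduction operation minimum which has no identity
```

```bash
python3 - <<'E'
from h import *
a=cv2.imread('pics/i3.png');b=cv2.imread('pics/i5.png')
def rep(im,lo,hi,n):
    h=cv2.cvtColor(im,cv2.COLOR_BGR2HSV);m=cv2.inRange(h,lo,hi);m[:280]=0;m[450:]=0;m[:,:220]=0;m[:,520:]=0
    ys,xs=np.where(m);print(n,len(xs),'rows',ys.min(),ys.max(),'cols',xs.min(),xs.max(),'mean',ys.mean().round(1),xs.mean().round(1))
    print([(c,np.where(m[:,c])[0][[0,-1]].tolist()) for c in(270,290,300,310,430,450,460) if m[:,c].any()])
rep(a,(60,80,40),(90,255,255),'green before')
rep(b,(9,200,90),(19,255,255),'amber now')
for n,i in(('i3',a),('i5',b)):
  h=cv2.cvtColor(i,cv2.COLOR_BGR2HSV);m=cv2.inRange(h,(0,200,80),(4,255,255))|cv2.inRange(h,(176,200,80),(180,255,255));m[:450]=0;m[:,120:]=0
  ys,xs=np.where(m);print(n,'knob',xs.mean().round(1),ys.mean().round(1),xs.max())
  m=cv2.inRange(h,(20,110,60),(32,255,255))
  for nm,(y0,y1,x0,x1) in dict(left=(200,320,265,340),right=(370,420,425,500)).items():
    ys,xs=np.where(m[y0:y1,x0:x1]);print(n,nm,len(xs),ys.min()+y0,ys.max()+y0,xs.min()+x0,xs.max()+x0)
f=imaging.grab_frame('scene')
for k in('tile_amber_center','glass_bottle'): print(k,[(round(d['p'],2),d['pixel']) for d in landmark_of(f,k)])
# foil outer edge of amber front-left: bottom of orange-brown columns
for n,i in(('i3',a),('i5',b)):
  h=cv2.cvtColor(i,cv2.COLOR_BGR2HSV);m=cv2.inRange(h,(3,70,50),(20,255,255))
  print(n,[(c,np.where(m[290:460,c])[0][[0,-1]]+290) for c in(256,270,290,310,320) if m[290:460,c].any()])
E
```

```text
green before 5543 rows 297 411 cols 260 462 mean 348.8 352.7
[(270, [323, 339]), (290, [317, 360]), (300, [313, 372]), (310, [312, 380]), (430, [346, 388]), (450, [366, 383]), (460, [376, 381])]
amber now 3348 rows 297 384 cols 260 464 mean 340.4 355.6
[(270, [322, 341]), (290, [317, 360]), (300, [315, 370]), (310, [311, 378]), (430, [342, 384]), (450, [363, 384]), (460, [372, 382])]
i3 knob 36.2 526.9 74
i3 left 3904 223 312 272 339
i3 right 775 381 407 437 483
i5 knob 36.3 527.2 74
i5 left 3864 223 308 272 337
i5 right 1073 370 407 425 484
tile_amber_center [(0.81, [246.0, 332.7])]
glass_bottle [(0.81, [310.1, 464.5]), (0.49, [218.6, 328.4]), (0.47, [237.6, 320.4])]
i3 [(256, array([318, 367])), (270, array([314, 380])), (290, array([305, 401])), (310, array([386, 421])), (320, array([394, 430]))]
i5 [(256, array([318, 390])), (270, array([315, 404])), (290, array([307, 424])), (310, array([305, 445])), (320, array([311, 454]))]
```

```bash
python3 -c "
from h import *
print(env.close_job())"
```

```text
the job is handed in; nothing more can be done
None
```

I pushed the selector rod to the middle click, then pressed the green tile and the amber tile on top of it down under the catches. I handed the job in at about 30 s of the 72 s allowed.

**What the last checks showed**
- **Amber tile:** its face lies within about half a camera pixel of where the held-down green face was, so it sits level and at the same height.
- **Green tile:** it is hidden under the amber one. The visible copper-foiled edge got deeper by about one tile thickness, so both tiles are under the catches.
- **Rod:** the knob has not moved in the picture since I pushed it in, and there it matched the middle click.
- **Bottle:** it is found at its starting pixel, unmoved.
- **Robot:** the gripper is open and about 100 mm clear of the tiles.

**What was weaker or disagreed**
- My last picture was refused because I had reached the viewing limit, so the final check was by pixel measurements only.
- The force while pressing the second tile read about 10 N, against about 13.5 N expected from the spring. The pictures show both tiles held, so I did not press again.

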